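# Edge a glass control panel out of its tray and slide it home in the controller housing

## Task

The flat glass control panel lies sunk in its transport tray, where its sides cannot be reached: press lightly on its face and slide it out over the tray's open end until it overhangs enough to pinch by its long sides, and let go. Then pinch it and lift it across to the white controller housing, lay it on the bed between the grey guides with its screen end outward, and slide it fully home under the blue lip, pushing back the stiff connector block there until it comes up hard against its stop. The panel is glass: never press it on the tray or push it against the connector with more than 25 N, never jam it in the housing, and never let it drop; leave it lying there, released, and do not disturb the other things on the bench.

Things in the scene. Friction and masses are not known exactly. Their poses are not given: they have to be found in the camera images.
- panel_mid (a point): Glass control panel, flat slab 160 long (x) x 64 wide (y) x 7 thick (z), 0.25 to 0.4 kg: white rim, black face, blue screen near its -x end. Point: the slab's centre, 3.5 mm below its face. It starts in the tray, screen end to the open end, its rear 2 to 6 mm from the rear wall. Dragging it takes a press of 4 to 7 N (it varies); under that the fingers slip on it. Press by feel.
- panel_screen (a point): Centre of the blue screen (45 x 36 mm) on the panel's face, 42 mm from panel_mid towards the panel's -x (front) end; same axes.
- tray: Fixed grey tray, origin on the bench under the channel. Hard channel floor 55 mm above the origin, 69 mm wide (y), from the open end at x = -85 mm to the rear wall at x = +85. Orange walls (13 mm thick sides, 15 rear) rise to 63 mm, 1 mm above the panel's face, so fingers cannot get beside or behind the panel in the channel.
- tray_front (a point): Middle of the channel floor's front edge at the tray's open end; same axes as the tray. Beyond it (-x) there is free air down to the bench, 55 mm below.
- housing: Fixed white controller housing, origin on the bench. Flat bed 55 mm above the origin: a tongue 36 mm wide (y) from x = -70 to -15 mm with free air on both sides for fingers, then the 112 mm wide body to x = +115. Grey side guides, 5 mm high and 70 mm apart, run from x = -15 to +90 mm.
- housing_stop (a point): Where the panel's rear end comes to rest, at bed height, housing x = +90 mm. Over it a blue lip: underside 11 mm above the bed, top 16 mm, reaching 12 mm forward (-x) of this point. So the panel is laid down short of the lip and slid in under it along +x.
- connector: Stiff sliding connector block under the lip, 8 x 50 x 9 mm, origin on the bed under its middle; it starts 5 to 8 mm ahead of its own hard stop. The panel's rear end must push it back along housing +x, which takes a steady 5 N besides the panel's own friction (2 to 3 N), until it comes up hard with its front face at housing_stop. It does not spring back.
- housing_home (a point): Where the centre of the panel lies when it is home: x = +10 mm, y = 0, 58.5 mm above the housing's origin; same axes as the housing. The panel's front end is then flush with the tongue's front end.
- fitting: Bystander: loose brass fitting, 34 mm wide, 38 high, standing between tray and housing.
- sealant: Bystander: loose can, 60 mm wide, 140 high.
- tape: Bystander: loose yellow roll of tape, 90 mm wide, 24 high.
- screwdriver: Bystander: loose screwdriver lying at the left.
- wrench: Bystander: loose wrench lying at the right.
- capacitor: Bystander: loose aluminium cylinder, 44 mm wide, 90 high.
- elbow: Bystander: loose copper elbow lying at the back.
Mind the look-alikes: they are no part of the job. What is shaped like the part that bears panel_mid but brown or purple is not meant.

How it is judged:
On the way, in this order (a step that is already met when the one before it is completed fails the run):
1. the panel overhangs the tray's open end by at least 18 mm, still lying flat on the channel floor, and the fingers have let go (x of panel_mid in the frame of tray between -0.085 and -0.023 m and z of panel_mid in the frame of tray below 0.0615 m and angle between panel_mid's own z axis and vertical below 0.06 rad and contact force between the fingers and panel below 0.5 N), for 0.2 s.
2. the panel is held clear of the tray by the fingers (height (world z) of panel_mid above 0.07 m and contact force between panel and tray below 0.1 N and contact force between the fingers and panel above 1 N), for 0.2 s.
At the end, for the whole second after the job is handed in: The panel lies flat on the housing's bed, connector pushed right back under the lip, screen end outward (towards the tongue): centre within 2.5 mm lengthways, 5 sideways and 3 in height of the home point, tilt under 0.05 rad, lined up within 0.08 rad, released and at rest (x of panel_mid in the frame of housing_home between -0.0025 and 0.0025 m and y of panel_mid in the frame of housing_home between -0.005 and 0.005 m and z of panel_mid in the frame of housing_home between -0.003 and 0.003 m and angle between panel_mid's own z axis and vertical below 0.05 rad and linear speed of panel below 0.01 m/s and angle between the x axis of panel_mid and the x axis of housing_home, either way round below 0.08 rad and x of panel_screen in the frame of housing_home below -0.03 m); the robot touches nothing.
It fails at once if the panel is pressed or pushed against the tray with more than 25 N (contact force between panel and tray above 25 N).
It fails at once if the panel is pushed against the connector with more than 25 N (contact force between panel and connector above 25 N).
It fails at once if the panel is jammed or pressed in the housing with more than 45 N in all (contact force between panel and housing above 45 N).
It fails at once if the panel drops towards the bench (height (world z) of panel_mid below 0.045 m).
It fails at once if a bystander is moved more than 20 mm (distance of any of fitting, sealant, tape, screwdriver, wrench, capacitor, elbow from where it was at the start of the episode above 0.02 m).
It also fails if it takes over 72 s, if anything falls off the work surface, if the arm or the gripper's body presses on something with over 40 N, if the wrist force passes 120 N, or if a joint passes its speed limit or range.

## Robot

A 6-joint arm with a two-finger parallel gripper is mounted at the origin on the work surface. World frame = base frame: x ahead of the robot, y to its left, z up, the work surface at z = 0. Lengths are in m, angles in rad, forces in N, time in s.
With the tool pointing down it reaches from about 0.35 to 0.85 m from the base axis. Payload 8.1 kg.
Tool frame: the origin (TCP) lies between the finger pads; the fingertips stand 11 mm ahead of it and the grasp point (between the pads) lies 8 mm behind it (robot.tips_ahead is the distance from the TCP to the fingertips, in m); z points along the fingers, y is the line along which they close (so a half turn about z gives the same grasp; the last joint's range is limited). The gripper opens to 93 mm and grips with 3 to 60 N. Pads are 15 mm wide; open, the fingers measure 128 mm over their backs; the gripper's body (75 mm by 188 mm) begins 65 mm behind the grasp point.
Start: joints at [1.165, 0.13, 1.488, -0, 1.523, -0.085], TCP at [0.189, 0.569, 0.191] pointing down, gripper open.
Joint ranges: [-2.96, 2.96], [-0.89, 2.26], [0.02, 2.5], [-1.34, 4.48], [0, 2.73], [-2.66, 2.66]. Speed limits (rad/s): [2.39, 2.39, 2.79, 3.14, 3.14, 3.14].

## Interface

Orientations are given as a rotation vector (axis times angle).
In Python, from plant import robot gives the robot as it stands. The module is installed in compiled form; this text tells all that it offers.
- The arm moves only by the tool move_arm, never from a script. Its argument "deltas" is one flat list of numbers, 7 for each row, row after row: the shift along the tool's x, y, z in m, then the turn, a rotation vector about the tool's x, y, z in rad, then the opening, from 0 (shut) to 1 (fully open). A call has 1 to 12 rows; each row is the pose to reach, as a shift and turn from the pose commanded when the call began, along the tool's axes at that moment; what a row does not reach only later rows make up. A row lasts 1/8 s, in which the tool goes at most 62.5 mm and 10.7 degrees, less where a joint would pass 70% of its speed; a pose out of reach is approached as far as the arm can. A call with a gripper value outside its range is refused whole. The fingers move at their own pace and stop on an object; "squeeze" is the grip in N (left out, the last holds). Time passes only in rows, so rows that repeat a pose let the fingers close. It gives the time, the measured TCP pose, the force, the opening and the grip force at its end, in the units of the state.
- robot.read_state(): the state, without advancing time (a new reading comes with each control period).
- robot.read_camera(name): name is "side" or "top"; returns (picture, depth): 480x640x3 uint8, red, green, blue; 480x640 float32, m along the optical axis (not along the pixel's ray), 0 where there is no reading.
- robot.camera_model(name): a dict with "K" (3x3 intrinsics, pixels), "R" (3x3) and "t" (3): a world point X has camera coordinates R X + t. Camera axes: x right, y down, z forward; pixel columns grow to the right and rows downward; lengths in m; the calibration is good to about 2 mm. A picture is of the moment at which its call begins. camera_model takes no time and is no camera call.
- robot.close_job(): hands the job in; it is judged then, once.
Trained networks look in the newest picture that a camera, given by its name, has taken for a name from the list of things; names that differ only in an ending like _2 or _b are one class to them, and where a whole thing is asked for, a point or a joint stands for the part that bears it (a point fixed in the world has none). Each returns a list of dicts, best first, with "confidence" (0 to 1); they miss things now and then, are a little off and sometimes report something else, mostly with a low value. They report only what shows in the picture. A call takes as long as a camera call. They do not tell look-alikes from the thing itself.
- robot.recognise(camera, label): "uv" ([column, row] in pixels, amid what is visible of it).
The state is a dict: "t": time; "q": joint angles; "dq": joint speeds; "joint_torque": joint torques, N m; "tool_pos": TCP position; "orientation": TCP orientation; "force": force on the tool from outside, world axes, zero at the start; "wrist_torque": the same for the moment, N m; "opening": finger opening in m; "gripper_force": force on a finger pad.
Only numpy, scipy, OpenCV 4.12 (cv2) and the standard library are available. Lean on these libraries where they do the work, as an engineer would, in place of code of your own. Each camera call takes 0.05 s, during which the arm holds its last target. There are 200 camera calls.

## Working session

There is one attempt and no reset: what is moved stays moved. The work goes in short steps, Python scripts to look and compute and a tool call to move; the robot and the scene stay as the last step left them, time stands still between calls to the robot, and variables do not carry over. Pictures are saved under pics/ and viewed, at most 10 in all, crops included, and the job is handed in when it is done.

Besides the shell and the picture viewer there is one more tool, called after "Request:" as name(argument=value, ...) on one line, values as JSON. move_arm: Moves the arm, as the interface text tells. Its arguments: {"type":"object","properties":{"deltas":{"type":"array","items":{"type":"number"}},"squeeze":{"type":"number"}},"required":["deltas"]}

```bash
mkdir -p pics; ls; cat > h.py <<'E'
import numpy as np, cv2
from plant import robot
def snap(n,fn=None):
    p,d=robot.read_camera(n)
    if fn: cv2.imwrite('pics/'+fn,cv2.cvtColor(p,cv2.COLOR_RGB2BGR))
    return p,d
def w(n,u,v,z):
    "intersect pixel ray with the world plane z"
    m=robot.camera_model(n);K,R,t=m['K'],m['R'],m['t']
    r=R.T@np.linalg.solve(K,[u,v,1.]);c=-R.T@t
    return c+r*(z-c[2])/r[2]
def wd(n,u,v,d):
    m=robot.camera_model(n);K,R,t=m['K'],m['R'],m['t']
    return R.T@(np.linalg.solve(K,[u,v,1.])*d-t)
E
python3 - <<'E'
from h import *
np.set_printoptions(precision=4,suppress=True)
s=robot.read_state();print(s)
for c in('top','side'):
    p,d=snap(c,c+'1.png');m=robot.camera_model(c);print(c,-m['R'].T@m['t'],m['R'][2])
    for l in('panel_mid','panel_screen','tray','housing','connector','fitting'):
        for r in robot.recognise(c,l)[:3]:
            u,v=r['uv'];dd=d[int(v),int(u)];print(l,np.array(r['uv']),round(r['confidence'],2),wd(c,u,v,dd))
E
```

```text
pics
{'t': 0.0, 'q': array([ 1.1646,  0.1311,  1.4893,  0.    ,  1.523 , -0.0854]), 'dq': array([ 0.0005, -0.0017,  0.0006, -0.0013, -0.0009,  0.0002]), 'joint_torque': array([ -0.0029, -55.9847, -49.1743,   0.0764,   0.0364,  -0.0002]), 'tool_pos': array([0.1889, 0.5688, 0.1895]), 'orientation': array([-0.5016, -3.1008,  0.0027]), 'force': array([-0.121 ,  0.1154, -0.5177]), 'wrist_torque': array([0.0283, 0.0319, 0.0945]), 'gripper_force': 0.0, 'opening': 0.0928261302612186}
top [0.4301 0.0206 1.3547] [ 0.0754 -0.009  -0.9971]
panel_mid [325.  241.6] 0.93 [ 0.5231 -0.0144  0.0124]
panel_mid [274.5 309.3] 0.9 [0.3517 0.1095 0.0067]
panel_mid [400.9 217. ] 0.85 [ 0.583  -0.1978  0.0585]
panel_screen [400.1 220.1] 0.89 [ 0.5746 -0.1947  0.0656]
panel_screen [274.6 308.2] 0.81 [0.3544 0.1094 0.0049]
panel_screen [390.8 331.7] 0.63 [ 0.3007 -0.1816  0.0103]
tray [385.9 212.2] 0.89 [ 0.5937 -0.1604  0.0627]
housing [239.7 205.2] 0.52 [0.6066 0.1971 0.0511]
connector [254.  141.8] 0.33 [0.7739 0.1696 0.0174]
side [ 0.4505 -0.9004  0.8289] [ 0.0687  0.7717 -0.6322]
panel_mid [224.9 325.1] 0.79 [ 0.301  -0.1831  0.006 ]
panel_mid [253.9 244.5] 0.78 [0.3613 0.112  0.0019]
panel_mid [349.4 308.2] 0.61 [ 0.587  -0.2028  0.0597]
panel_screen [347.1 306.3] 0.95 [ 0.5824 -0.1979  0.0611]
panel_screen [312.5 274. ] 0.86 [ 0.5171 -0.0264  0.0055]
panel_screen [253.  245.6] 0.82 [0.3591 0.1048 0.004 ]
tray [351.1 323.9] 0.72 [ 0.5849 -0.2458  0.0563]
housing [336.4 214.2] 0.55 [0.6004 0.16   0.0596]
fitting [363.4 259. ] 0.62 [ 0.6532 -0.0069  0.0311]
```

View pics/top1.png

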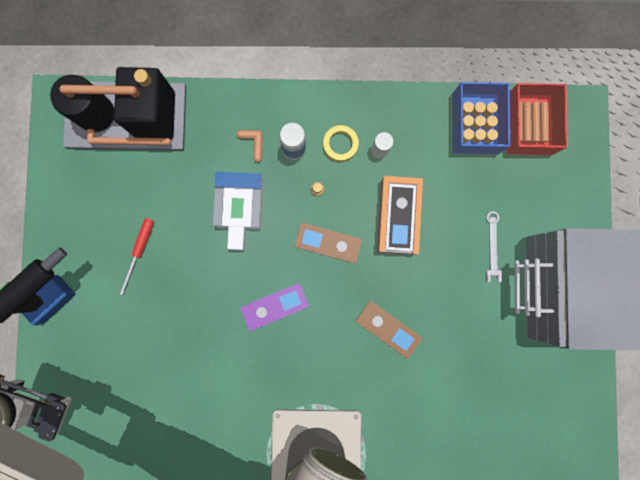

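View pics/side1.png

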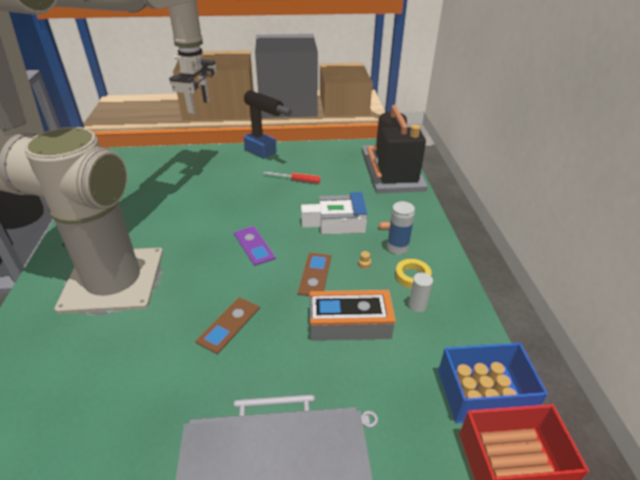

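The top view shows the tray at about (401,215) with its open end towards the robot, and the panel's screen at (400,233). The housing is at about (238,210) with its tongue at (235,238), also towards the robot. The brown and purple slabs are decoys. I'll measure next.

```bash
cat > m.py <<'E'
from h import *
np.set_printoptions(precision=4,suppress=True)
def mask(p,lo,hi,box):
    hsv=cv2.cvtColor(p,cv2.COLOR_RGB2HSV);m=cv2.inRange(hsv,lo,hi);o=np.zeros_like(m);x0,y0,x1,y1=box;o[y0:y1,x0:x1]=m[y0:y1,x0:x1];return o
def rect(n,m,z):
    "world-plane min-area rect of the largest blob (via sub-sampled contour)"
    m=cv2.resize(m,None,fx=4,fy=4,interpolation=cv2.INTER_LINEAR)>127
    cs,_=cv2.findContours(m.astype(np.uint8),0,cv2.CHAIN_APPROX_NONE);c=max(cs,key=cv2.contourArea)[:,0]
    P=np.array([w(n,(u+.5)/4-.5,(v+.5)/4-.5,z)[:2] for u,v in c],np.float32)*1000
    r=cv2.minAreaRect(P);return r, cv2.boxPoints(r)
E
python3 - <<'E'
from m import *
pt,dt=snap('top');ps,ds=snap('side')
a=cv2.resize(pt[165:260,370:440],None,fx=6,fy=6,interpolation=cv2.INTER_CUBIC)[:570]
b=cv2.resize(pt[165:260,205:270],None,fx=6,fy=6,interpolation=cv2.INTER_CUBIC)
cv2.imwrite('pics/crop1.png',cv2.cvtColor(np.hstack([a[:570],b]) if 0 else cv2.resize(np.hstack([a,b]),(800,563)),cv2.COLOR_RGB2BGR))
O=((5,120,100),(20,255,255));B=((100,80,120),(115,255,255))
print('orange top',rect('top',mask(pt,*O,(370,165,440,265)),.063))
print('orange side',rect('side',mask(ps,*O,(300,285,400,345)),.063))
print('screen top',rect('top',mask(pt,*B,(380,215,420,250)),.062)[0])
print('screen side',rect('side',mask(ps,*B,(310,290,350,320)),.062)[0])
print('lip top',rect('top',mask(pt,(100,100,40),(125,255,255),(205,160,270,200)),.071))
W=((0,0,190),(180,40,255))
print('white top',rect('top',mask(pt,*W,(205,185,270,260)),.055))
for c,d in(('top',dt),('side',ds)): print(c,d.shape)
for q in[(400,203),(237,210),(235,240),(238,180),(215,215),(258,215)]:
    u,v=q;print(q,pt[v,u],wd('top',u,v,dt[v,u]))
E
```

```text
orange top (((588.3648681640625, -195.43356323242188), (96.74176788330078, 185.94607543945312), 86.8929443359375), array([[ 492.9067, -238.694 ],
       [ 678.5795, -248.7726],
       [ 683.823 , -152.1731],
       [ 498.1503, -142.0945]], dtype=float32))Traceback (most recent call last):
  File "<stdin>", line 8, in <module>
  File "m.py", line 9, in rect
    P=np.array([w(n,(u+.5)/4-.5,(v+.5)/4-.5,z)[:2] for u,v in c],np.float32)*1000
                ~^^^^^^^^^^^^^^^^^^^^^^^^^^^^^
  File "h.py", line 9, in w
    m=robot.camera_model(n);K,R,t=m['K'],m['R'],m['t']
ValueError: time passes only in moves, steps and waits
```

View pics/crop1.png

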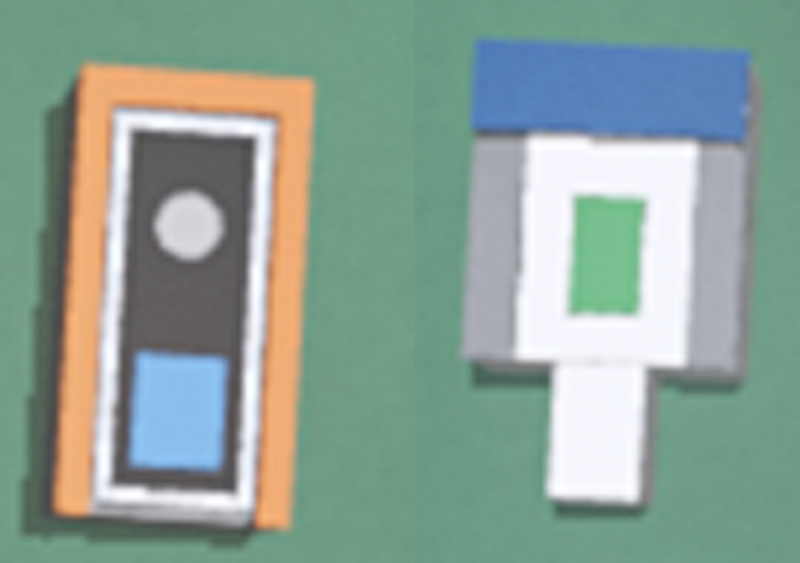

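The crop shows the orange tray walls with the panel inside, screen towards the open end, and the housing with its blue lip at the far end and its white tongue towards the robot. The camera model call failed when repeated, so I'll cache it.

```bash
sed -i 's/^def snap/_M={}\ndef cm(n):\n    if n not in _M: _M[n]=robot.camera_model(n)\n    return _M[n]\ndef snap/; s/m=robot.camera_model(n);/m=cm(n);/' h.py
cat > run1.py <<'E'
from m import *
cm('top');cm('side')
pt,dt=snap('top');ps,ds=snap('side')
np.savez('s1.npz',pt=pt,dt=dt,ps=ps,ds=ds)
O=((5,120,100),(20,255,255));B=((100,80,120),(115,255,255))
print('orange top',rect('top',mask(pt,*O,(370,165,440,265)),.063))
print('orange side',rect('side',mask(ps,*O,(300,285,400,345)),.063))
print('screen top',rect('top',mask(pt,*B,(380,215,420,250)),.062)[0])
print('screen side',rect('side',mask(ps,*B,(310,290,350,320)),.062)[0])
print('lip top',rect('top',mask(pt,(100,100,40),(125,255,255),(205,160,270,200)),.071))
print('lip side',rect('side',mask(ps,(100,100,40),(125,255,255),(345,185,372,225)),.071))
W=((0,0,190),(180,25,255))
print('white top',rect('top',mask(pt,*W,(205,185,270,260)),.055))
print('tongue top',rect('top',mask(pt,*W,(205,230,270,260)),.055))
for q in[(400,203),(237,195),(235,240),(238,180),(215,215),(258,215)]:
    u,v=q;print(q,pt[v,u],wd('top',u,v,dt[v,u]))
E
python3 run1.py
```

```text
orange top (((588.3838500976562, -195.41761779785156), (96.82633972167969, 185.82553100585938), 86.99427032470703), array([[ 493.0603, -238.8922],
       [ 678.6302, -248.6362],
       [ 683.7074, -151.943 ],
       [ 498.1375, -142.1991]], dtype=float32))
orange side (((579.6488037109375, -191.10133361816406), (122.32493591308594, 211.28500366210938), 85.41897583007812), array([[ 469.4588, -243.6309],
       [ 680.0688, -260.506 ],
       [ 689.8388, -138.5718],
       [ 479.2288, -121.6967]], dtype=float32))
screen top ((540.999755859375, -194.22384643554688), (40.22232437133789, 48.78330612182617), 86.31527709960938)
screen side ((542.6875610351562, -194.3191680908203), (38.949501037597656, 49.25397872924805), 85.38739776611328)
lip top (((666.5335083007812, 201.4070281982422), (114.03759765625, 39.07768630981445), 88.06729888916016), array([[645.0828, 145.0796],
       [684.1382, 143.7617],
       [687.9842, 257.7344],
       [648.9288, 259.0524]], dtype=float32))
lip side (((668.9986572265625, 197.85726928710938), (117.5797348022461, 38.432186126708984), 89.8644790649414), array
[... 201 characters left out ...]
99951172), 88.378662109375), array([[497.2116, 168.7585],
       [647.9086, 164.493 ],
       [650.0267, 239.3216],
       [499.3297, 243.5871]], dtype=float32))
tongue top (((522.6656494140625, 205.51255798339844), (39.563331604003906, 48.53678512573242), 87.77806854248047), array([[497.6486, 186.6866],
       [546.1488, 184.8049],
       [547.6827, 224.3385],
       [499.1825, 226.2202]], dtype=float32))
(400, 203) [211 212 217] [ 0.6171 -0.1951  0.0607]
(237, 195) [246 247 254] [0.6311 0.2038 0.0553]
(235, 240) [245 246 253] [0.5206 0.2059 0.0546]
(238, 180) [ 88 128 185] [0.6652 0.2    0.0719]
(215, 215) [170 172 181] [0.5807 0.2558 0.0572]
(258, 215) [173 175 184] [0.5823 0.151  0.0586]
```

```bash
cat > g.py <<'E'
import sys
from h import *
from scipy.spatial.transform import Rotation as Ro
np.set_printoptions(precision=4,suppress=True)
# g.py x y z yawdeg : delta from measured pose to world pose (tool down, tool x = -axis)
a=list(map(float,sys.argv[1:]));s=robot.read_state()
R=Ro.from_rotvec(s['orientation']);y=np.radians(a[3])
ax=np.array([np.cos(y),np.sin(y),0]);z=np.array([0,0,-1.]);T=Ro.from_matrix(np.c_[-ax,np.cross(z,-ax),z])
print('pos',s['tool_pos'],'F',s['force'],'open',s['opening'],'t',s['t'])
print('delta',R.inv().apply(np.array(a[:3])-s['tool_pos']),(R.inv()*T).as_rotvec(), 'tool axes\n',R.as_matrix())
E
python3 g.py .6135 -.198 .11 -3
```

```text
pos [0.1892 0.5694 0.1906] F [-0.8783 -0.1102  0.2579] open 0.09314499572333375 t 0.9
delta [-0.6447 -0.5945  0.0805] [ 0.0001  0.     -0.2684] tool axes
 [[-0.949   0.3153  0.    ]
 [ 0.3153  0.949   0.0001]
 [ 0.      0.0001 -1.    ]]
```

Request:
move_arm(deltas=[-0.645, -0.594, 0.03, 0, 0, -0.268, 0, -0.645, -0.594, 0.03, 0, 0, -0.268, 0, -0.645, -0.594, 0.03, 0, 0, -0.268, 0, -0.645, -0.594, 0.03, 0, 0, -0.268, 0, -0.645, -0.594, 0.03, 0, 0, -0.268, 0, -0.645, -0.594, 0.03, 0, 0, -0.268, 0, -0.645, -0.594, 0.03, 0, 0, -0.268, 0, -0.645, -0.594, 0.03, 0, 0, -0.268, 0, -0.645, -0.594, 0.03, 0, 0, -0.268, 0, -0.645, -0.594, 0.03, 0, 0, -0.268, 0, -0.645, -0.594, 0.03, 0, 0, -0.268, 0, -0.645, -0.594, 0.03, 0, 0, -0.268, 0], squeeze=50)

```text
t: 2.4
tool_pos: [0.5531, -0.0882, 0.1651]
orientation: [0.083, 3.14, 0.0]
force: [-0.1, 1.1, 0.0]
opening: 0.0004
gripper_force: 0.0
```

```bash
python3 g.py .6135 -.198 .11 -3
```

```text
pos [ 0.5531 -0.0882  0.1651] F [-0.1197  1.1245  0.0363] open 0.0004075263806318982 t 2.4
delta [-0.0661 -0.1064  0.0552] [ 0.      0.0009 -0.0007] tool axes
 [[-0.9986  0.0531  0.0009]
 [ 0.0531  0.9986  0.    ]
 [-0.0009  0.     -1.    ]]
```

Request:
move_arm(deltas=[-0.066, -0.106, 0.055, 0, 0, 0, 0, -0.066, -0.106, 0.055, 0, 0, 0, 0, -0.066, -0.106, 0.055, 0, 0, 0, 0, -0.066, -0.106, 0.055, 0, 0, 0, 0, -0.066, -0.106, 0.055, 0, 0, 0, 0, -0.066, -0.106, 0.055, 0, 0, 0, 0])

```text
t: 3.15
tool_pos: [0.6131, -0.1944, 0.1116]
orientation: [0.08, 3.138, -0.001]
force: [-0.6, 0.3, 1.0]
opening: 0.0007
gripper_force: 0.0
```

```bash
python3 g.py .6135 -.198 .080 -3
```

```text
pos [ 0.6131 -0.1944  0.1116] F [-0.5993  0.3348  0.9927] open 0.0007398394499799054 t 3.15
delta [-0.0005 -0.0036  0.0316] [-0.0006  0.0022  0.0011] tool axes
 [[-0.9987  0.0512  0.0021]
 [ 0.0512  0.9987 -0.0007]
 [-0.0022 -0.0006 -1.    ]]
```

Request:
move_arm(deltas=[0, -0.003, 0.034, 0, 0.002, 0.001, 0, 0, -0.003, 0.034, 0, 0.002, 0.001, 0, 0, -0.003, 0.034, 0, 0.002, 0.001, 0])

```text
t: 3.52
tool_pos: [0.6127, -0.198, 0.0772]
orientation: [-0.084, -3.139, 0.0]
force: [0.2, -0.3, 0.6]
opening: 0.0007
gripper_force: 0.0
```

Request:
move_arm(deltas=[0, 0, 0.002, 0, 0, 0, 0, 0, 0, 0.003, 0, 0, 0, 0, 0, 0, 0.003, 0, 0, 0, 0])

```text
t: 3.9
tool_pos: [0.6125, -0.1985, 0.0732]
orientation: [-0.084, -3.139, 0.0]
force: [-0.9, 0.1, 0.1]
opening: 0.0005
gripper_force: 0.0
```

Request:
move_arm(deltas=[0, 0, 0.0005, 0, 0, 0, 0, 0, 0, 0.0005, 0, 0, 0, 0])

```text
t: 4.15
tool_pos: [0.6123, -0.1985, 0.0724]
orientation: [-0.085, -3.138, -0.0]
force: [-0.6, -0.2, -1.2]
opening: 0.0006
gripper_force: 0.0
```

Request:
move_arm(deltas=[0, 0, 0.0005, 0, 0, 0, 0, 0, 0, 0.0005, 0, 0, 0, 0])

```text
t: 4.4
tool_pos: [0.6123, -0.1985, 0.0718]
orientation: [-0.085, -3.138, -0.0]
force: [0.2, -0.2, -0.1]
opening: 0.0004
gripper_force: 0.0
```

Request:
move_arm(deltas=[0, 0, 0.0005, 0, 0, 0, 0, 0, 0, 0.0005, 0, 0, 0, 0])

```text
t: 4.65
tool_pos: [0.6123, -0.1984, 0.0713]
orientation: [-0.084, -3.138, -0.0]
force: [0.4, -0.4, 0.4]
opening: 0.0009
gripper_force: 0.0
```

Request:
move_arm(deltas=[0, 0, 0.0005, 0, 0, 0, 0, 0, 0, 0.0005, 0, 0, 0, 0])

```text
t: 4.9
tool_pos: [0.6123, -0.1984, 0.0708]
orientation: [-0.084, -3.138, -0.0]
force: [0.9, -0.9, 0.2]
opening: 0.0007
gripper_force: 0.0
```

Request:
move_arm(deltas=[0, 0, 0.0005, 0, 0, 0, 0, 0, 0, 0.0008, 0, 0, 0, 0])

```text
t: 5.15
tool_pos: [0.6123, -0.1985, 0.0701]
orientation: [-0.084, -3.138, -0.0]
force: [0.2, -0.2, 0.4]
opening: 0.0005
gripper_force: 0.0
```

Request:
move_arm(deltas=[0, 0, 0.0003, 0, 0, 0, 0, 0, 0, 0.0005, 0, 0, 0, 0])

```text
t: 5.4
tool_pos: [0.6123, -0.1985, 0.0696]
orientation: [-0.084, -3.138, -0.0]
force: [0.6, -0.5, 0.2]
opening: 0.0007
gripper_force: 0.0
```

```bash
python3 - <<'E'
from h import *
p,d=snap('side');print(robot.read_state()['force'],robot.read_state()['joint_torque'])
c=cv2.resize(p[240:360,270:430],None,fx=5,fy=5,interpolation=cv2.INTER_CUBIC)
cv2.imwrite('pics/c2.png',cv2.cvtColor(c,cv2.COLOR_RGB2BGR))
E
```

```text
[-0.65963816  0.22171287 -0.20611797] [ 2.26369033e-03 -6.37008619e+01 -4.68015504e+01 -4.37385694e-02
  8.35812790e-02  4.77542903e-05]
```

View pics/c2.png

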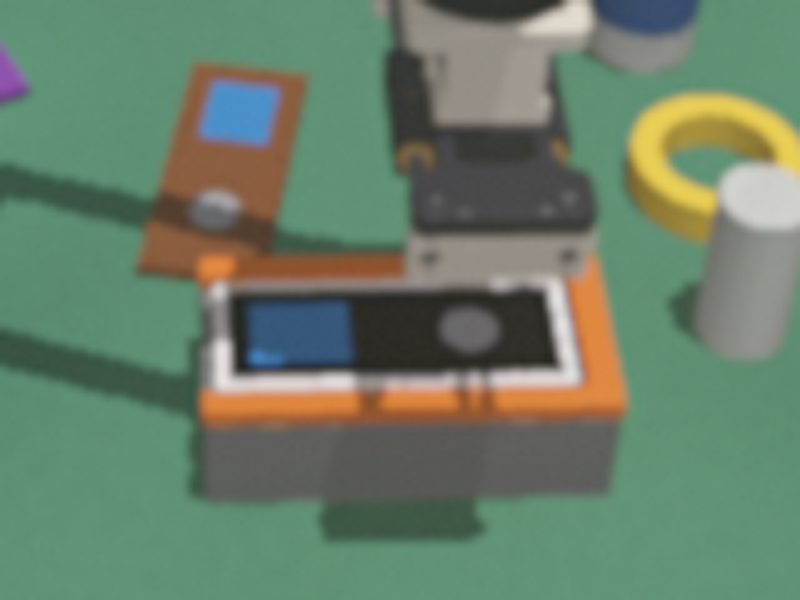

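The crop shows the panel still in place in the tray. A grey gripper block ends at about crop row 275, over the far wall, and no contact can be seen. I'll check its position in depth.

```bash
python3 - <<'E'
from h import *
np.set_printoptions(precision=3,suppress=True)
cm('side');cm('top')
p,d=snap('side')
for v in range(240,314,5):
    print(v,*[wd('side',u,v,d[v,u]) for u in(355,362,370,378,386)])
s=robot.read_state();R=cm('side')
for P in([*s['tool_pos'][:2],.0586],[*s['tool_pos'][:2],.14]):
    q=R['K']@(R['R']@np.array(P)+R['t']);print(q[:2]/q[2])
E
```

```text
240 [ 0.584 -0.225  0.276] [ 0.596 -0.232  0.281] [ 0.612 -0.23   0.278] [ 0.628 -0.23   0.277] [0.739 0.104 0.   ]
245 [ 0.583 -0.234  0.271] [ 0.596 -0.235  0.271] [ 0.612 -0.236  0.27 ] [ 0.627 -0.239  0.272] [ 0.642 -0.238  0.27 ]
250 [ 0.583 -0.237  0.261] [ 0.595 -0.243  0.265] [ 0.611 -0.241  0.262] [ 0.627 -0.24   0.261] [ 0.732  0.066 -0.005]
255 [ 0.589 -0.213  0.227] [ 0.597 -0.238  0.248] [ 0.613 -0.24   0.249] [ 0.629 -0.238  0.246] [ 0.727  0.043 -0.003]
260 [ 0.588 -0.221  0.221] [ 0.598 -0.24   0.237] [ 0.613 -0.24   0.236] [ 0.63  -0.237  0.232] [0.722 0.018 0.001]
265 [ 0.587 -0.23   0.215] [ 0.599 -0.24   0.223] [ 0.615 -0.238  0.221] [ 0.63  -0.241  0.222] [ 0.718 -0.    -0.001]
270 [ 0.588 -0.227  0.199] [ 0.599 -0.244  0.214] [ 0.614 -0.247  0.215] [ 0.627 -0.257  0.224] [ 0.715 -0.018 -0.003]
275 [ 0.581 -0.266  0.222] [ 0.594 -0.27   0.226] [ 0.609 -0.269  0.223] [ 0.625 -0.27   0.223] [ 0.64  -0.272  0.224]
280 [ 0.579 -0.281  0.223] [ 0.592 -0.282  0.223] [ 0.607 -0.283  0.224] [ 0.622 -0.284  0.223] [ 0.638 -0.285  0.223]
285 [ 0.577 -0.291  0.22 ] [ 0.591 -0.29   0.219] [ 0.605 -0.294  0.221] [ 0.621 -0.293  0.218] [ 0.636 -0.295  0.219]
290 [ 0.579 -0.288  0.204] [ 0.592 -0.289  0.204] [ 0.607 -0.293  0.206] [ 0.624 -0.286  0.199] [ 0.64  -0.285  0.196]
295 [ 0.58  -0.284  0.186] [ 0.594 -0.284  0.185] [ 0.61  -0.284  0.184] [ 0.626 -0.285  0.183] [ 0.642 -0.285  0.182]
300 [ 0.603 -0.18   0.061] [ 0.619 -0.18   0.06 ] [ 0.637 -0.185  0.063] [ 0.656 -0.182  0.059] [ 0.674 -0.186  0.062]
305 [ 0.601 -0.197  0.063] [ 0.617 -0.196  0.061] [ 0.634 -0.199  0.063] [ 0.653 -0.199  0.06 ] [ 0.671 -0.202  0.062]
310 [ 0.599 -0.21   0.061] [ 0.614 -0.211  0.06 ] [ 0.632 -0.212  0.06 ] [ 0.651 -0.212  0.058] [ 0.668 -0.216  0.061]
[360.16  306.466]
[362.59 280.59]
```

```bash
python3 - <<'E'
from h import *
np.set_printoptions(precision=4,suppress=True)
print(robot.tips_ahead,robot.read_state());cm('side')
p,d=snap('side')
# lowest gripper points: cloud over the tray region above z=.068
P=np.array([[*wd('side',u,v,d[v,u]),u,v] for v in range(270,330) for u in range(330,400) if d[v,u]>0])
q=P[P[:,2]>.07];i=np.argsort(q[:,2])[:12];print(q[i]);
print(P[(P[:,3]==362)&(P[:,4]>290)&(P[:,4]<325)])
E
```

```text
0.011 {'t': 5.5, 'q': array([-0.3927,  0.3306,  1.4816, -0.0007,  1.3314, -1.9095]), 'dq': array([-0.0005, -0.0013,  0.0005, -0.001 , -0.0011, -0.0015]), 'joint_torque': array([ -0.0007, -63.6052, -46.7176,  -0.044 ,   0.0767,  -0.    ]), 'tool_pos': array([ 0.6123, -0.1985,  0.0696]), 'orientation': array([-0.0845, -3.1384, -0.0001]), 'force': array([-0.0298, -0.0023,  0.2063]), 'wrist_torque': array([ 0.0676, -0.0033,  0.0055]), 'gripper_force': 0.0, 'opening': 0.0008683232479810721}
[[  0.6142  -0.2839   0.1803 372.     296.    ]
 [  0.6201  -0.2844   0.1803 375.     296.    ]
 [  0.5723  -0.2729   0.1809 350.     293.    ]
 [  0.5926  -0.2829   0.1811 361.     296.    ]
 [  0.616   -0.2848   0.1811 373.     296.    ]
 [  0.5984  -0.2835   0.1812 364.     296.    ]
 [  0.6257  -0.2858   0.1813 378.     296.    ]
 [  0.6237  -0.2857   0.1814 377.     296.    ]
 [  0.6276  -0.2861   0.1815 379.     296.    ]
 [  0.5905  -0.2833   0.1817 360.     296.    ]
 [  0.6178  -0.2855   0.1817 374.     296.    ]
 [  0.6294  -0.2866   0.1818 380.     296.    ]]
[[  0.5936  -0.283    0.195  362
[... 900 characters left out ...]
  0.0587 362.     310.    ]
 [  0.6142  -0.2129   0.0591 362.     311.    ]
 [  0.613   -0.2189   0.0625 362.     312.    ]
 [  0.6128  -0.2207   0.0612 362.     313.    ]
 [  0.6121  -0.2243   0.062  362.     314.    ]
 [  0.6118  -0.2266   0.0614 362.     315.    ]
 [  0.6117  -0.2279   0.0595 362.     316.    ]
 [  0.6115  -0.2296   0.0581 362.     317.    ]
 [  0.6104  -0.2351   0.0612 362.     318.    ]
 [  0.6101  -0.2373   0.0603 362.     319.    ]
 [  0.6094  -0.2412   0.0616 362.     320.    ]
 [  0.6088  -0.2447   0.0623 362.     321.    ]
 [  0.6084  -0.2472   0.062  362.     322.    ]
 [  0.6088  -0.2465   0.0578 362.     323.    ]
 [  0.6093  -0.2453   0.0531 362.     324.    ]]
```

```bash
python3 - <<'E'
from h import *
np.set_printoptions(precision=3,suppress=True)
z=np.load('s1.npz')
for n,dd,box in(('side',z['ds'],(160,20,240,130)),('top',z['dt'],(0,370,90,470))):
    cm(n);P=np.array([[*wd(n,u,v,dd[v,u]),u,v] for v in range(box[1],box[3]) for u in range(box[0],box[2]) if dd[v,u]>0])
    q=P[(P[:,2]>.05)&(abs(P[:,0]-.19)<.15)&(abs(P[:,1]-.57)<.15)]
    h,e=np.histogram(q[:,2],bins=np.arange(.05,.5,.02));print(n,list(zip(np.round(e,2),h)))
    print(q[np.argsort(q[:,2])[:12]])
E
```

```text
side [(np.float64(0.05), np.int64(0)), (np.float64(0.07), np.int64(0)), (np.float64(0.09), np.int64(0)), (np.float64(0.11), np.int64(0)), (np.float64(0.13), np.int64(0)), (np.float64(0.15), np.int64(0)), (np.float64(0.17), np.int64(0)), (np.float64(0.19), np.int64(0)), (np.float64(0.21), np.int64(41)), (np.float64(0.23), np.int64(81)), (np.float64(0.25), np.int64(90)), (np.float64(0.27), np.int64(87)), (np.float64(0.29), np.int64(105)), (np.float64(0.31), np.int64(306)), (np.float64(0.33), np.int64(439)), (np.float64(0.35), np.int64(145)), (np.float64(0.37), np.int64(151)), (np.float64(0.39), np.int64(209)), (np.float64(0.41), np.int64(164)), (np.float64(0.43), np.int64(206)), (np.float64(0.45), np.int64(213)), (np.float64(0.47), np.int64(207))]
[[  0.164   0.523   0.218 189.    114.   ]
 [  0.205   0.616   0.218 205.    102.   ]
 [  0.168   0.519   0.219 190.    114.   ]
 [  0.18    0.517   0.22  194.    114.   ]
 [  0.171   0.518   0.22  191.    114.   ]
 [  0.211   0.62    0.22  207.    101.   ]
 [  0.199   0.612   0.22  203.    102.   ]
 [  0.202   0.61    0.221 204.    102.   ]

[... 740 characters left out ...]
int64(166)), (np.float64(0.39), np.int64(373)), (np.float64(0.41), np.int64(110)), (np.float64(0.43), np.int64(116)), (np.float64(0.45), np.int64(0)), (np.float64(0.47), np.int64(0))]
[[  0.179   0.523   0.216  67.    396.   ]
 [  0.2     0.616   0.219  22.    385.   ]
 [  0.211   0.616   0.22   22.    380.   ]
 [  0.211   0.618   0.221  21.    380.   ]
 [  0.207   0.613   0.221  23.    382.   ]
 [  0.209   0.613   0.221  23.    381.   ]
 [  0.205   0.615   0.222  22.    383.   ]
 [  0.201   0.616   0.223  21.    385.   ]
 [  0.199   0.615   0.224  21.    386.   ]
 [  0.178   0.522   0.224  66.    397.   ]
 [  0.179   0.517   0.224  68.    397.   ]
 [  0.21    0.613   0.225  22.    381.   ]]
```

The two cameras agree that the fingertips stand about 39 mm higher than the state reports. With the tool pointing down this is a constant z offset, so contact should come at a reported z of about 0.034.

Request:
move_arm(deltas=[0, 0, 0.015, 0, 0, 0, 0, 0, 0, 0.028, 0, 0, 0, 0, 0, 0, 0.03, 0, 0, 0, 0, 0, 0, 0.03, 0, 0, 0, 0])

```text
t: 6.05
tool_pos: [0.6119, -0.1983, 0.039]
orientation: [-0.084, -3.138, -0.001]
force: [-0.8, -0.8, 0.6]
opening: 0.0007
gripper_force: 0.0
```

Request:
move_arm(deltas=[0, 0, 0.0005, 0, 0, 0, 0, 0, 0, 0.001, 0, 0, 0, 0, 0, 0, 0.0015, 0, 0, 0, 0])

```text
t: 6.42
tool_pos: [0.6125, -0.1986, 0.0385]
orientation: [-0.084, -3.139, 0.0]
force: [0.2, 0.2, 0.4]
opening: 0.0004
gripper_force: 0.0
```

Request:
move_arm(deltas=[0, 0, 0.0005, 0, 0, 0, 0, 0, 0, 0.001, 0, 0, 0, 0, 0, 0, 0.0012, 0, 0, 0, 0])

```text
t: 6.8
tool_pos: [0.6122, -0.1984, 0.0368]
orientation: [-0.084, -3.138, -0.0]
force: [-0.0, 0.1, 0.8]
opening: 0.0007
gripper_force: 0.0
```

Request:
move_arm(deltas=[0, 0, 0.0005, 0, 0, 0, 0, 0, 0, 0.001, 0, 0, 0, 0])

```text
t: 7.05
tool_pos: [0.6123, -0.1985, 0.0359]
orientation: [-0.084, -3.138, -0.0]
force: [0.3, 0.6, -0.0]
opening: 0.0007
gripper_force: 0.0
```

Request:
move_arm(deltas=[0, 0, 0.0005, 0, 0, 0, 0, 0, 0, 0.001, 0, 0, 0, 0])

```text
t: 7.3
tool_pos: [0.6123, -0.1984, 0.0348]
orientation: [-0.084, -3.138, -0.0]
force: [-0.3, 0.2, -0.1]
opening: 0.0007
gripper_force: 0.0
```

Request:
move_arm(deltas=[0, 0, 0.0005, 0, 0, 0, 0, 0, 0, 0.001, 0, 0, 0, 0])

```text
t: 7.55
tool_pos: [0.6123, -0.1984, 0.0342]
orientation: [-0.084, -3.138, -0.0]
force: [-3.3, 0.9, 5.9]
opening: 0.0005
gripper_force: 2.6
```

Request:
move_arm(deltas=[0, 0, 0.0003, 0, 0, 0, 0, 0, 0, 0.0003, 0, 0, 0, 0])

```text
t: 7.8
tool_pos: [0.6123, -0.1984, 0.0343]
orientation: [-0.084, -3.139, -0.0]
force: [-2.7, 1.4, 5.7]
opening: 0.0004
gripper_force: 2.7
```

Request:
move_arm(deltas=[0, 0, 0.0005, 0, 0, 0, 0, 0, 0, 0.0005, 0, 0, 0, 0])

```text
t: 8.05
tool_pos: [0.6123, -0.1985, 0.0342]
orientation: [-0.084, -3.139, 0.0]
force: [-5.2, 0.7, 9.3]
opening: 0.0008
gripper_force: 4.4
```

Request:
move_arm(deltas=[0.003, 0, 0, 0, 0, 0, 0, 0.006, 0, 0, 0, 0, 0, 0, 0.009, 0, 0, 0, 0, 0, 0, 0.012, 0, 0, 0, 0, 0, 0])

```text
t: 8.55
tool_pos: [0.6015, -0.1983, 0.0342]
orientation: [0.085, 3.14, -0.001]
force: [3.0, -1.4, 5.4]
opening: 0.0004
gripper_force: 2.7
```

Request:
move_arm(deltas=[0.002, 0, 0.0005, 0, 0, 0, 0, 0.005, 0, 0.0005, 0, 0, 0, 0, 0.008, 0, 0.0005, 0, 0, 0, 0, 0.011, 0, 0.0005, 0, 0, 0, 0, 0.014, 0, 0.0005, 0, 0, 0, 0])

```text
t: 9.18
tool_pos: [0.588, -0.1977, 0.0342]
orientation: [0.085, 3.139, -0.002]
force: [4.4, 0.3, 6.5]
opening: 0.0008
gripper_force: 3.4
```

```bash
cat > pan.py <<'E'
from m import *
cm('side');p,d=snap('side');B=((95,80,60),(118,255,255))
import sys
z=float(sys.argv[1]) if len(sys.argv)>1 else .062
r,b=rect('side',mask(p,*B,(260,270,352,345)),z);print('screen',r)
ax=np.array([np.cos(np.radians(-3)),np.sin(np.radians(-3))]);o=np.array([580.9,-195.0])
print('tray x of mid',(np.array(r[0])-o)@ax+42, 'y',(np.array(r[0])-o)@[-ax[1],ax[0]])
print(robot.read_state()['force'])
E
python3 pan.py
```

```text
screen ((517.9197998046875, -193.8136444091797), (41.902530670166016, 49.72316360473633), 85.40087127685547)
tray x of mid -20.955977074084565 y -2.1113992698793402
[2.9606 0.1355 8.1947]
```

Request:
move_arm(deltas=[0.003, 0, 0.0004, 0, 0, 0, 0, 0.006, 0, 0.0004, 0, 0, 0, 0, 0.009, 0, 0.0004, 0, 0, 0, 0, 0.012, 0, 0.0004, 0, 0, 0, 0, 0.015, 0, 0.0004, 0, 0, 0, 0, 0.018, 0, 0.0004, 0, 0, 0, 0, 0.021, 0, 0.0004, 0, 0, 0, 0])

```text
t: 10.1
tool_pos: [0.5674, -0.1967, 0.0342]
orientation: [0.084, 3.138, -0.002]
force: [4.0, 0.0, 7.6]
opening: 0.0007
gripper_force: 4.0
```

Request:
move_arm(deltas=[0.003, 0, 0.0003, 0, 0, 0, 0, 0.006, 0, 0.0003, 0, 0, 0, 0, 0.009, 0, 0.0003, 0, 0, 0, 0, 0.012, 0, 0.0003, 0, 0, 0, 0, 0.015, 0, 0.0003, 0, 0, 0, 0, 0.018, 0, 0.0003, 0, 0, 0, 0, 0.021, 0, 0.0003, 0, 0, 0, 0])

```text
t: 10.98
tool_pos: [0.5467, -0.1957, 0.0342]
orientation: [0.084, 3.137, -0.003]
force: [5.5, -0.8, 10.1]
opening: 0.0005
gripper_force: 4.4
```

```bash
python3 pan.py
```

```text
screen ((476.3439636230469, -191.9146270751953), (44.72657012939453, 50.72847366333008), 85.679931640625)
tray x of mid -62.5742219052847 y -2.3908956163177977
[ 3.3779 -0.8111  9.494 ]
```

Request:
move_arm(deltas=[0.003, 0, 0, 0, 0, 0, 0, 0.006, 0, 0, 0, 0, 0, 0, 0.006, 0, -0.002, 0, 0, 0, 0, 0.006, 0, -0.01, 0, 0, 0, 0, 0.006, 0, -0.05, 0, 0, 0, 0, 0.006, 0, -0.08, 0, 0, 0, 0.5, 0.006, 0, -0.08, 0, 0, 0, 1, 0.006, 0, -0.08, 0, 0, 0, 1])

```text
t: 12.02
tool_pos: [0.5377, -0.1941, 0.1109]
orientation: [-0.084, -3.137, -0.001]
force: [-0.0, 0.4, -0.6]
opening: 0.0259
gripper_force: 0.0
```

```bash
python3 pan.py; python3 - <<'E'
from m import *
cm('top');p,d=snap('top');B=((95,80,60),(118,255,255))
print(rect('top',mask(p,*B,(375,235,425,285)),.062))
E
python3 g.py .4825 -.1905 .090 -3
```

```text
screen ((470.766357421875, -191.6887969970703), (44.334110260009766, 49.67394256591797), 88.07518005371094)
tray x of mid -68.1560032240923 y -2.4572843845511434
[ 0.1446  0.228  -0.6343]
(((467.6337890625, -198.7137908935547), (26.11409568786621, 49.12403869628906), 80.66281127929688), array([[ 441.2788, -207.6128],
       [ 489.7519, -215.5829],
       [ 493.9888, -189.8148],
       [ 445.5157, -181.8447]], dtype=float32))
pos [ 0.5372 -0.1939  0.1101] F [ 0.07    0.0795 -0.7605] open 0.034002950878209405 t 12.125
delta [0.0547 0.0005 0.0203] [ 0.0012 -0.005  -0.0015] tool axes
 [[-0.9985  0.0538 -0.005 ]
 [ 0.0538  0.9986  0.0014]
 [ 0.005   0.0012 -1.    ]]
```

Request:
move_arm(deltas=[0.055, 0.002, 0, 0, -0.005, 0, 1, 0.055, 0.002, 0, 0, -0.005, 0, 1, 0.055, 0.002, 0, 0, -0.005, 0, 1, 0.055, 0.002, 0, 0, -0.005, 0, 1])

```text
t: 12.62
tool_pos: [0.485, -0.1899, 0.1128]
orientation: [0.084, 3.136, -0.001]
force: [-0.2, 0.7, -0.5]
opening: 0.0737
gripper_force: 0.0
```

```bash
python3 g.py .482 -.1918 .013 -3; python3 - <<'E'
from m import *
cm('top');cm('side');p,d=snap('top');q,_=snap('side')
c=np.hstack([cv2.resize(x,(400,400),interpolation=cv2.INTER_CUBIC) for x in(p[180:290,350:460],q[230:350,250:370])])
cv2.imwrite('pics/c3.png',cv2.cvtColor(c,cv2.COLOR_RGB2BGR))
E
```

```text
pos [ 0.485  -0.1899  0.1128] F [-0.1788  0.698  -0.5087] open 0.07371913719515394 t 12.625
delta [ 0.0033 -0.002   0.0998] [-0.0005  0.0044 -0.0013] tool axes
 [[-0.9986  0.0536  0.0044]
 [ 0.0536  0.9986 -0.0008]
 [-0.0044 -0.0005 -1.    ]]
```

View pics/c3.png

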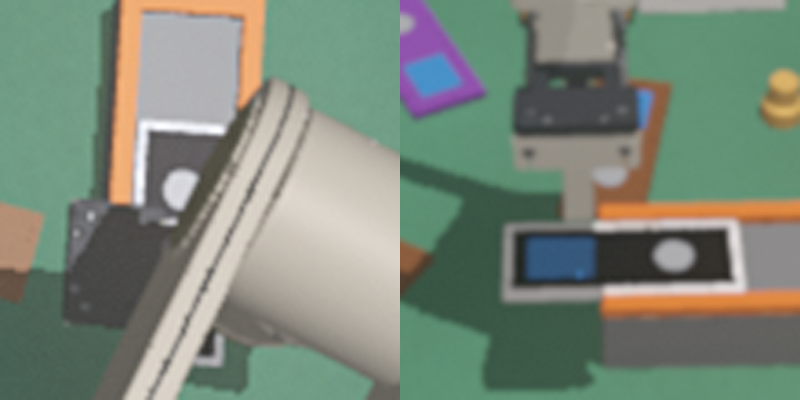

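The panel overhangs the open end flat and released, and the fingers are above the overhang. Next I go down beside it.

Request:
move_arm(deltas=[0.003, -0.002, 0, 0, 0.004, -0.001, 1, 0.003, -0.002, 0.03, 0, 0.004, -0.001, 1, 0.003, -0.002, 0.05, 0, 0.004, -0.001, 1, 0.003, -0.002, 0.075, 0, 0.004, -0.001, 1, 0.003, -0.002, 0.1, 0, 0.004, -0.001, 1, 0.003, -0.002, 0.1, 0, 0.004, -0.001, 1, 0.003, -0.002, 0.1, 0, 0.004, -0.001, 1])

```text
t: 13.6
tool_pos: [0.4815, -0.1917, 0.0131]
orientation: [-0.083, -3.14, 0.001]
force: [-0.4, -0.1, 0.5]
opening: 0.0927
gripper_force: 0.0
```

```bash
python3 g.py .482 -.1918 .013 -3;python3 pan.py
```

```text
pos [ 0.4815 -0.1917  0.0131] F [-0.3914 -0.1004  0.51  ] open 0.0926924631128191 t 13.6
delta [-0.0005 -0.      0.0001] [-0.0004 -0.0003 -0.0004] tool axes
 [[-0.9986  0.0527 -0.0003]
 [ 0.0527  0.9986 -0.0004]
 [ 0.0003 -0.0004 -1.    ]]Traceback (most recent call last):
  File "pan.py", line 5, in <module>
    r,b=rect('side',mask(p,*B,(260,270,352,345)),z);print('screen',r)
        ~~~~^^^^^^^^^^^^^^^^^^^^^^^^^^^^^^^^^^^^^^^
  File "m.py", line 8, in rect
    cs,_=cv2.findContours(m.astype(np.uint8),0,cv2.CHAIN_APPROX_NONE);c=max(cs,key=cv2.contourArea)[:,0]
                                                                        ~~~^^^^^^^^^^^^^^^^^^^^^^^^
ValueError: max() iterable argument is empty
```

Close gently first, then build up the grip.

Request:
move_arm(deltas=[0, 0, 0, 0, 0, 0, 0, 0, 0, 0, 0, 0, 0, 0, 0, 0, 0, 0, 0, 0, 0, 0, 0, 0, 0, 0, 0, 0, 0, 0, 0, 0, 0, 0, 0, 0, 0, 0, 0, 0, 0, 0], squeeze=10)

```text
t: 14.4
tool_pos: [0.481, -0.1915, 0.0123]
orientation: [-0.083, -3.14, 0.0]
force: [-1.1, 0.4, 2.9]
opening: 0.0636
gripper_force: 10.0
```

Request:
move_arm(deltas=[0, 0, 0, 0, 0, 0, 0, 0, 0, 0, 0, 0, 0, 0], squeeze=45)

```text
t: 14.65
tool_pos: [0.481, -0.1915, 0.0123]
orientation: [-0.083, -3.14, 0.0]
force: [-0.6, 0.6, 3.6]
opening: 0.0627
gripper_force: 45.0
```

Request:
move_arm(deltas=[0, 0, -0.004, 0, 0, 0, 0, 0, 0, -0.012, 0, 0, 0, 0, 0, 0, -0.025, 0, 0, 0, 0, 0, 0, -0.045, 0, 0, 0, 0, 0, 0, -0.07, 0, 0, 0, 0, 0, 0, -0.08, 0, 0, 0, 0, 0, 0, -0.08, 0, 0, 0, 0, 0, 0, -0.08, 0, 0, 0, 0])

```text
t: 15.65
tool_pos: [0.4803, -0.1911, 0.0911]
orientation: [-0.083, -3.138, -0.001]
force: [0.4, 0.2, -2.9]
opening: 0.0631
gripper_force: 45.0
```

```bash
python3 g.py .558 .2045 .093 -1.9; python3 - <<'E'
from m import *
cm('top');cm('side');p,d=snap('top');q,_=snap('side')
c=np.hstack([cv2.resize(x,(400,400),interpolation=cv2.INTER_CUBIC) for x in(p[180:290,350:460],q[210:330,250:370])])
cv2.imwrite('pics/c4.png',cv2.cvtColor(c,cv2.COLOR_RGB2BGR))
E
```

```text
pos [ 0.4803 -0.1911  0.0911] F [ 0.432   0.206  -2.8882] open 0.06308700584392668 t 15.65
delta [-0.0567  0.3991 -0.0018] [ 0.0007 -0.0024 -0.0196] tool axes
 [[-0.9986  0.0528 -0.0024]
 [ 0.0528  0.9986  0.0008]
 [ 0.0024  0.0006 -1.    ]]
```

View pics/c4.png

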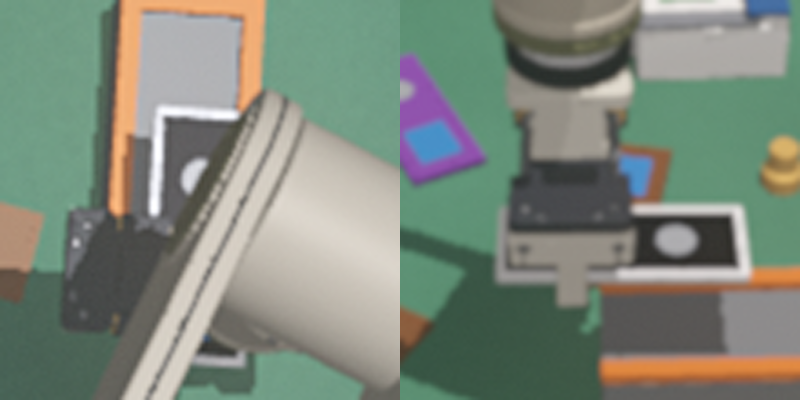

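The panel is held clear of the tray and looks level. I'll fit its plane and rear edge to get tilt, yaw and offset.

```bash
cat > tilt.py <<'E'
import sys
from m import *
def fit(q,d,box,zlo,zhi):
    x0,y0,x1,y1=box
    P=np.array([[*wd('side',u,v,d[v,u]),u,v] for v in range(y0,y1) for u in range(x0,x1) if d[v,u]>0])
    P=P[(P[:,2]>zlo)&(P[:,2]<zhi)];A=np.c_[P[:,:2],np.ones(len(P))]
    for _ in range(4):
        c=np.linalg.lstsq(A,P[:,2],rcond=None)[0];r=P[:,2]-A@c;k=abs(r)<2*r.std()+1e-4;A,P=A[k],P[k]
    return c,P
E
python3 - <<'E'
from tilt import *
cm('side');q,d=snap('side')
c,P=fit(q,d,(317,271,356,294),.11,.16);print('slopes',c[:2],len(P),'z at .56,-.195',c@[.56,-.195,1])
r,b=rect('side',mask(q,(0,0,0),(180,255,255),(317,271,356,294))*0+0,.1) if 0 else (0,0)
g=cv2.cvtColor(q,cv2.COLOR_RGB2HSV);m=((g[...,1]<45)&(g[...,2]>140)).astype(np.uint8)*255
o=np.zeros_like(m);o[268:296,310:358]=m[268:296,310:358]
zf=c@[.56,-.195,1];r,b=rect('side',o,zf);print(zf,r,b)
print(robot.read_state()['tool_pos'])
E
```

```text
slopes [-0.0254 -0.0012] 660 z at .56,-.195 0.13740331431656982
0.13740331431656982 ((547.1480102539062, -195.43167114257812), (73.11180877685547, 97.66480255126953), 85.40741729736328) [[ 495.5454 -227.9602]
 [ 592.8966 -235.7802]
 [ 598.7506 -162.9031]
 [ 501.3994 -155.0831]]
[ 0.4803 -0.191   0.091 ]
```

Request:
move_arm(deltas=[-0.003, 0.025, 0, 0, -0.005, 0, 0, -0.008, 0.065, 0, 0, -0.01, -0.005, 0, -0.012, 0.11, 0, 0, -0.02, -0.01, 0, -0.015, 0.155, 0, 0, -0.02, -0.02, 0, -0.018, 0.2, 0, 0, -0.02, -0.02, 0, -0.02, 0.245, 0, 0, -0.02, -0.02, 0, -0.022, 0.29, 0, 0, -0.02, -0.02, 0, -0.023, 0.335, 0, 0, -0.02, -0.02, 0, -0.024, 0.37, 0, 0, -0.02, -0.02, 0, -0.024, 0.39, 0, 0, -0.02, -0.02, 0, -0.024, 0.398, 0, 0, -0.02, -0.02, 0, -0.024, 0.398, 0, 0, -0.02, -0.02, 0])

```text
t: 17.3
tool_pos: [0.5259, 0.2043, 0.0919]
orientation: [0.051, 3.123, -0.002]
force: [-0.0, 0.3, -1.9]
opening: 0.063
gripper_force: 45.0
```

```bash
python3 g.py .5255 .206 .05 -1.9; python3 - <<'E'
from m import *
cm('top');cm('side');p,d=snap('top');q,_=snap('side')
np.savez('s5.npz',pt=p,dt=d,ps=q,ds=_)
c=np.hstack([cv2.resize(x,(400,400),interpolation=cv2.INTER_CUBIC) for x in(p[155:265,185:295],q[140:240,270:370])])
cv2.imwrite('pics/c5.png',cv2.cvtColor(c,cv2.COLOR_RGB2BGR))
E
```

```text
pos [0.5259 0.2043 0.0919] F [-0.0129  0.2595 -1.8706] open 0.06302388397590634 t 17.3
delta [0.0012 0.0017 0.0419] [-0.0007  0.0186  0.0005] tool axes
 [[-0.9993  0.0327  0.0185]
 [ 0.0327  0.9995 -0.0013]
 [-0.0186 -0.0007 -0.9998]]
```

View pics/c5.png

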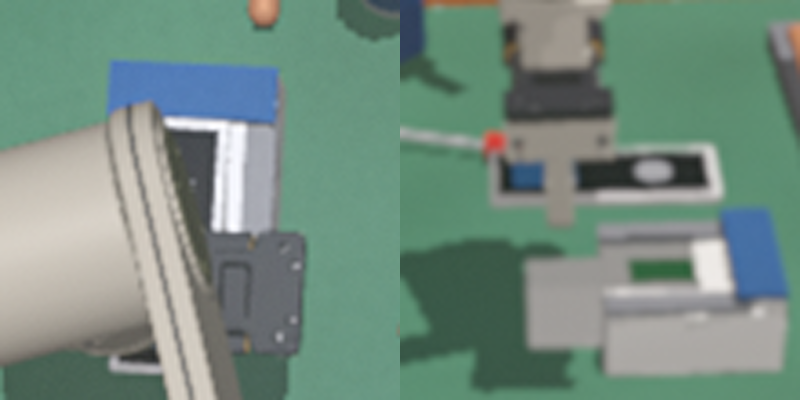

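The panel is over the housing. In the side view it spans about (293–351, 176–192), level and in line. In the top view its right edge is at about u=252 and its rear edge at v=188. I'll turn those into numbers.

```bash
python3 - <<'E'
from tilt import *
cm('side');cm('top');z=np.load('s5.npz');q,d,p=z['ps'],z['ds'],z['pt']
c,P=fit(q,d,(312,174,354,193),.11,.16);zf=c@[.6,.2,1];print('slopes',c[:2],len(P),'face z',zf)
print('P extents',P[:,:3].min(0),P[:,:3].max(0))
g=q.astype(int).sum(2)
for v in range(176,192,3): print('side row',v,g[v,344:356])
print([w('side',351,v,zf)[:2] for v in(178,184,190)])
gt=p.astype(int).sum(2)
for v in(195,203,211): print('top row',v,gt[v,240:262])
for u in(235,242,248): print('top col',u,gt[182:196,u])
for u,v in((251.5,195),(251.5,211),(242,188)): print(u,v,w('top',u,v,zf))
E
```

```text
slopes [-0.0045  0.002 ] 411 face z 0.13996227678431708
P extents [0.5301 0.1566 0.1373] [0.637  0.2332 0.1427]
side row 176 [515 522 536 522 454 374 344 343 346 346 346 348]
side row 179 [188 322 516 616 592 474 362 343 346 350 350 347]
side row 182 [122 198 419 587 625 550 417 348 347 348 351 350]
side row 185 [131 142 267 474 601 604 503 384 348 352 351 353]
side row 188 [522 534 547 570 603 594 515 404 352 353 354 351]
side row 191 [389 392 386 386 375 369 359 358 358 358 357 357]
[array([0.6474, 0.2225]), array([0.6428, 0.1905]), array([0.6384, 0.1597])]
top row 195 [236 225 221 222 429 684 718 672 706 741 744 723 626 513 508 515 513 517
 518 517 460 393]
top row 203 [236 227 217 292 627 738 656 665 740 745 746 663 518 509 516 520 520 519
 519 508 428 370]
top row 211 [235 229 235 435 687 719 599 654 744 746 723 629 515 516 522 516 519 524
 524 480 414 396]
top col 235 [393 391 396 390 404 572 717 709 485 228 209 223 223 227]
top col 242 [398 399 393 397 384 462 665 754 645 292 198 218 225 221]
top col 248 [398 395 393 397 386 383 483 648 704 683 694 709 706 706]
251.5 195 [0.6185 0.1587 0.14  ]
251.5 211 [0.5817 0.1579 0.14  ]
242 188 [0.6343 0.1809 0.14  ]
```

Request:
move_arm(deltas=[0, 0.001, 0.02, 0, 0, 0, 0, 0, 0.001, 0.04, 0, 0, 0, 0, 0, 0.001, 0.06, 0, 0, 0, 0, 0, 0.001, 0.068, 0, 0, 0, 0, 0, 0.001, 0.068, 0, 0, 0, 0, 0, 0.001, 0.068, 0, 0, 0, 0])

```text
t: 18.15
tool_pos: [0.528, 0.2059, 0.0249]
orientation: [0.051, 3.121, -0.0]
force: [0.4, -0.1, -2.2]
opening: 0.0631
gripper_force: 45.0
```

```bash
python3 - <<'E'
from m import *
cm('top');cm('side');p,d=snap('top');q,_=snap('side')
np.savez('s6.npz',pt=p,dt=d,ps=q,ds=_);print(robot.read_state()['tool_pos'],robot.read_state()['force'])
c=np.hstack([cv2.resize(x,(400,500),interpolation=cv2.INTER_CUBIC) for x in(p[165:235,220:276],q[180:235,300:344+30])])
cv2.imwrite('pics/c6.png',cv2.cvtColor(c,cv2.COLOR_RGB2BGR))
E
```

```text
[0.5282 0.206  0.0252] [ 0.0563  0.2492 -2.6076]
```

View pics/c6.png

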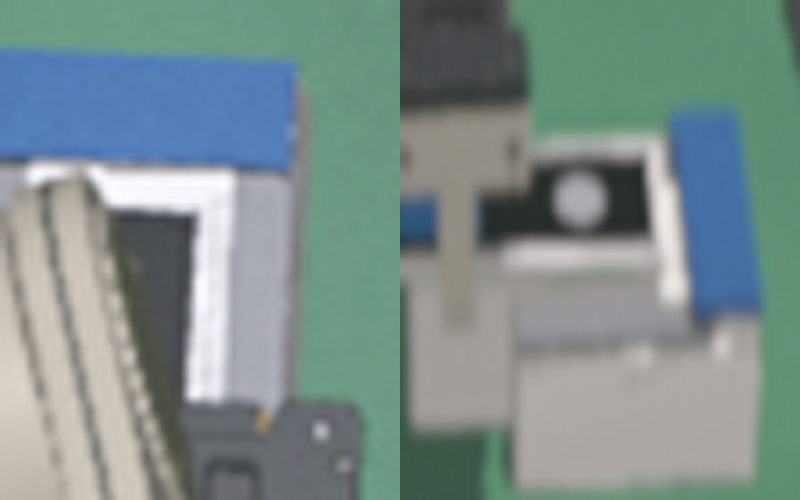

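The top view shows the black face's right edge at about u=247 and the guide's inner edge at about u=252.5. The panel's rear is just short of the lip.

```bash
python3 - <<'E'
from m import *
cm('top');cm('side')
z1=np.load('s1.npz');z=np.load('s6.npz')
def cross(row,u0,u1,thr):
    x=np.arange(u0,u1);r=row[u0:u1].astype(float)
    return [x[i]+(thr-r[i])/(r[i+1]-r[i]) for i in range(len(r)-1) if (r[i]-thr)*(r[i+1]-thr)<0]
g1=z1['pt'].astype(int).sum(2);g=z['pt'].astype(int).sum(2)
print('tray: black edges / width')
for v in(212,216,220):
    c=cross(g1[v],380,422,430);print(v,[round(float(w('top',u,v,.062)[1])*1000,1) for u in c])
zf=.055+7e-3+.0252-.0139
print('face z',zf)
for v in(200,206,212,218):
    a=cross(g[v],240,251,480);b=cross(g[v],249,257,630)
    print(v,'black',[np.round(w('top',u,v,zf)*1000,1) for u in a],'guide',[np.round(w('top',u,v,.060)*1000,1) for u in b], 'guide orig',[np.round(w('top',u,v,.060)*1000,1) for u in cross(g1[v],249,257,630)],[np.round(w('top',u,v,.060)*1000,1) for u in cross(g1[v],212,228,630)])
E
python3 g.py .5255 .206 .0145 -1.9
```

```text
tray: black edges / width
212 [-149.9, -171.8, -222.5]
216 [-149.0, -171.3, -222.0, -246.2]
220 [-148.2, -170.3, -221.1, -245.8]
face z 0.0733
200 black [array([616.5, 177.7,  73.3])] guide [array([618.6, 168.2,  60. ])] guide orig [array([618.6, 168.1,  60. ])] [array([617.5, 237.4,  60. ])]
206 black [array([601.9, 178. ,  73.3])] guide [array([603.9, 167.8,  60. ])] guide orig [array([603.9, 167.7,  60. ])] [array([602.7, 237. ,  60. ])]
212 black [array([587.3, 178.6,  73.3])] guide [array([589.2, 168.1,  60. ])] guide orig [array([589.2, 168. ,  60. ])] [array([588. , 237.9,  60. ])]
218 black [array([572.8, 179. ,  73.3])] guide [array([574.5, 168.4,  60. ])] guide orig [array([574.5, 168.4,  60. ])] [array([573.3, 238.6,  60. ])]
pos [0.5282 0.206  0.0252] F [ 0.0563  0.2492 -2.6076] open 0.06310653082375403 t 18.25
delta [ 0.0029 -0.0001  0.0106] [0.0004 0.0207 0.0004] tool axes
 [[-0.9992  0.0327  0.0207]
 [ 0.0327  0.9995 -0.0003]
 [-0.0207  0.0004 -0.9998]]
```

Request:
move_arm(deltas=[0.002, -0.001, 0.004, 0, 0, 0, 0, 0.002, -0.001, 0.008, 0, 0, 0, 0, 0.002, -0.001, 0.0095, 0, 0, 0, 0, 0.002, -0.001, 0.0095, 0, 0, 0, 0])

```text
t: 18.75
tool_pos: [0.5252, 0.2047, 0.0143]
orientation: [0.051, 3.123, -0.001]
force: [-0.0, -0.2, -2.6]
opening: 0.0631
gripper_force: 45.0
```

Request:
move_arm(deltas=[0, 0, 0.0007, 0, 0, 0, 0, 0, 0, 0.001, 0, 0, 0, 0])

```text
t: 19.0
tool_pos: [0.5256, 0.2048, 0.0137]
orientation: [0.051, 3.122, -0.001]
force: [-0.5, 0.9, -2.9]
opening: 0.0632
gripper_force: 45.0
```

Request:
move_arm(deltas=[0, 0, 0.0007, 0, 0, 0, 0, 0, 0, 0.001, 0, 0, 0, 0])

```text
t: 19.25
tool_pos: [0.5255, 0.2048, 0.0126]
orientation: [0.051, 3.122, -0.001]
force: [-0.0, -0.3, -2.8]
opening: 0.0632
gripper_force: 45.0
```

Request:
move_arm(deltas=[0, 0, 0.0005, 0, 0, 0, 0, 0, 0, 0.0007, 0, 0, 0, 0])

```text
t: 19.5
tool_pos: [0.5257, 0.2049, 0.0124]
orientation: [0.051, 3.122, -0.001]
force: [-2.0, -1.1, 3.3]
opening: 0.0632
gripper_force: 45.0
```

Request:
move_arm(deltas=[0, 0, -0.0004, 0, 0, 0, 0.8, 0, 0, -0.0004, 0, 0, 0, 1, 0, 0, -0.0004, 0, 0, 0, 1, 0, 0, -0.0004, 0, 0, 0, 1], squeeze=20)

```text
t: 20.0
tool_pos: [0.5255, 0.2048, 0.0123]
orientation: [0.051, 3.122, -0.001]
force: [-0.1, 0.1, 0.5]
opening: 0.0925
gripper_force: 0.0
```

Request:
move_arm(deltas=[0, 0, -0.02, 0, 0.01, 0, 1, 0, 0, -0.05, 0, 0.02, 0, 1, 0, 0, -0.07, 0, 0.02, 0, 1, 0.03, 0, -0.07, 0, 0.02, 0, 0, 0.06, 0, -0.07, 0, 0.02, 0, 0.085, 0, -0.07, 0, 0.02, 0, 0, 0.085, 0, -0.07, 0, 0.02, 0, 0, 0.085, 0, -0.07, 0, 0.02, 0, 0])

```text
$.deltas: bad value
```

Request:
move_arm(deltas=[0, 0, -0.02, 0, 0.01, 0, 1, 0, 0, -0.05, 0, 0.02, 0, 1, 0, 0, -0.07, 0, 0.02, 0, 1, 0.03, 0, -0.07, 0, 0.02, 0, 0, 0.06, 0, -0.07, 0, 0.02, 0, 0, 0.08, 0, -0.07, 0, 0.02, 0, 0, 0.08, 0, -0.07, 0, 0.02, 0, 0, 0.08, 0, -0.07, 0, 0.02, 0, 0])

```text
t: 21.0
tool_pos: [0.445, 0.2075, 0.0811]
orientation: [0.051, 3.141, 0.0]
force: [-0.1, 0.2, 0.1]
opening: 0.0477
gripper_force: 0.0
```

```bash
python3 g.py .445 .2085 .031 -1.9; cat > loc.py <<'E'
from m import *
cm('top');cm('side');p,d=snap('top');q,_=snap('side')
B=((98,90,100),(112,255,255))
for n,i,bx in(('top',p,(225,215,250,260)),('side',q,(285,190,345,235))):
    try:
        r=rect(n,mask(i,*B,bx),.062)[0];print(n,'screen',np.round(r[0],1),np.round(r[1],1),r[2])
        h=np.array([np.cos(np.radians(-1.9)),np.sin(np.radians(-1.9))]);print('  housing x of mid',(np.array(r[0])-[570,204])@h+42,'y',(np.array(r[0])-[570,204])@[-h[1],h[0]])
    except Exception as e: print(n,e)
c=np.hstack([cv2.resize(x,(400,500),interpolation=cv2.INTER_CUBIC) for x in(p[165:265,200:280],q[180:250,280:280+90])])
cv2.imwrite('pics/c7.png',cv2.cvtColor(c,cv2.COLOR_RGB2BGR))
E
python3 loc.py
```

```text
pos [0.445  0.2075 0.0811] F [-0.0517  0.1561  0.1289] open 0.04770700442515917 t 21.0
delta [0.     0.0009 0.0501] [0.0001 0.0001 0.0004] tool axes
 [[-0.9995  0.0327  0.0001]
 [ 0.0327  0.9995  0.0001]
 [-0.0001  0.0001 -1.    ]]
top screen [513.2 204.8] [38.6 49.6] 87.64730834960938
  housing x of mid -14.810144871906012 y -1.0590900337134694
side screen [515.6 204.3] [53.8 41.4] 3.3161940574645996
  housing x of mid -12.404771247846988 y -1.4934942862746277
```

View pics/c7.png

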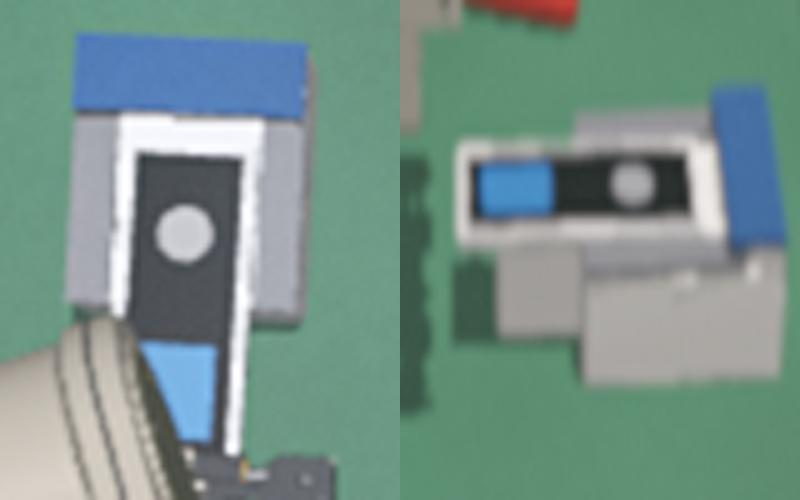

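The panel lies flat between the guides with its screen outward. Its centre is about 22–25 mm short of home, and its front end is at x≈0.476. Next I push it from the front end with shut fingers, tips kept above the bed.

Request:
move_arm(deltas=[0, 0, 0, 0, 0, 0, 0, 0, 0, 0.01, 0, 0, 0, 0, 0, 0, 0.03, 0, 0, 0, 0, 0, 0, 0.051, 0, 0, 0, 0, 0, 0, 0.051, 0, 0, 0, 0, 0, 0, 0.051, 0, 0, 0, 0])

```text
t: 21.85
tool_pos: [0.4444, 0.2075, 0.0301]
orientation: [-0.051, -3.14, 0.0]
force: [-0.3, 0.1, 0.3]
opening: 0.0006
gripper_force: 0.0
```

Request:
move_arm(deltas=[-0.004, 0, 0, 0, 0, 0, 0, -0.008, 0, 0, 0, 0, 0, 0, -0.012, 0, 0, 0, 0, 0, 0, -0.016, 0, 0, 0, 0, 0, 0, -0.018, 0, 0, 0, 0, 0, 0])

```text
t: 22.48
tool_pos: [0.4625, 0.2068, 0.0298]
orientation: [-0.052, -3.14, 0.0]
force: [0.7, -0.2, 0.3]
opening: 0.0005
gripper_force: 0.0
```

Request:
move_arm(deltas=[-0.002, 0, 0, 0, 0, 0, 0, -0.004, 0, 0, 0, 0, 0, 0, -0.006, 0, 0, 0, 0, 0, 0, -0.008, 0, 0, 0, 0, 0, 0])

```text
t: 22.98
tool_pos: [0.4699, 0.2066, 0.0297]
orientation: [-0.051, -3.14, 0.0]
force: [-2.1, -0.3, 0.9]
opening: 0.0003
gripper_force: 0.9
```

Request:
move_arm(deltas=[-0.002, 0, 0, 0, 0, 0, 0, -0.004, 0, 0, 0, 0, 0, 0, -0.006, 0, 0, 0, 0, 0, 0])

```text
t: 23.35
tool_pos: [0.4762, 0.2064, 0.0297]
orientation: [-0.051, -3.14, 0.0]
force: [-2.2, 0.3, 1.0]
opening: 0.0005
gripper_force: 0.7
```

Request:
move_arm(deltas=[-0.0015, 0, 0, 0, 0, 0, 0, -0.003, 0, 0, 0, 0, 0, 0, -0.0045, 0, 0, 0, 0, 0, 0, -0.006, 0, 0, 0, 0, 0, 0])

```text
t: 23.85
tool_pos: [0.4822, 0.2062, 0.0297]
orientation: [-0.051, -3.14, 0.0]
force: [-1.5, -1.2, 0.1]
opening: 0.0006
gripper_force: 0.6
```

Request:
move_arm(deltas=[-0.001, 0, 0, 0, 0, 0, 0, -0.002, 0, 0, 0, 0, 0, 0, -0.003, 0, 0, 0, 0, 0, 0])

```text
t: 24.22
tool_pos: [0.4852, 0.2061, 0.0297]
orientation: [-0.052, -3.14, 0.0]
force: [-1.4, -0.3, -0.5]
opening: 0.0007
gripper_force: 0.6
```

Request:
move_arm(deltas=[-0.001, 0, 0, 0, 0, 0, 0, -0.002, 0, 0, 0, 0, 0, 0])

```text
t: 24.48
tool_pos: [0.4872, 0.206, 0.0297]
orientation: [-0.051, -3.14, 0.0]
force: [-2.8, -1.3, 0.3]
opening: 0.0003
gripper_force: 1.2
```

Request:
move_arm(deltas=[-0.001, 0, 0, 0, 0, 0, 0, -0.002, 0, 0, 0, 0, 0, 0])

```text
t: 24.72
tool_pos: [0.4877, 0.206, 0.0296]
orientation: [-0.051, -3.137, 0.001]
force: [-10.1, -0.0, 6.6]
opening: 0.0006
gripper_force: 4.7
```

Request:
move_arm(deltas=[-0.001, 0, 0, 0, 0, 0, 0, -0.002, 0, 0, 0, 0, 0, 0])

```text
t: 24.98
tool_pos: [0.4896, 0.206, 0.0296]
orientation: [-0.051, -3.137, 0.001]
force: [-9.6, 0.2, 6.7]
opening: 0.0005
gripper_force: 4.6
```

Request:
move_arm(deltas=[-0.0005, 0, 0, 0, 0, 0, 0, -0.001, 0, 0, 0, 0, 0, 0])

```text
t: 25.22
tool_pos: [0.4906, 0.2059, 0.0296]
orientation: [-0.051, -3.137, 0.001]
force: [-9.3, 0.0, 5.8]
opening: 0.0006
gripper_force: 4.6
```

Request:
move_arm(deltas=[-0.0005, 0, 0, 0, 0, 0, 0, -0.001, 0, 0, 0, 0, 0, 0])

```text
t: 25.48
tool_pos: [0.4916, 0.2058, 0.0296]
orientation: [-0.051, -3.137, 0.001]
force: [-9.6, -0.9, 5.5]
opening: 0.0005
gripper_force: 4.5
```

Request:
move_arm(deltas=[-0.0005, 0, 0, 0, 0, 0, 0, -0.001, 0, 0, 0, 0, 0, 0])

```text
t: 25.72
tool_pos: [0.4926, 0.2058, 0.0296]
orientation: [-0.051, -3.137, 0.001]
force: [-9.8, -0.5, 6.9]
opening: 0.0009
gripper_force: 4.5
```

Request:
move_arm(deltas=[-0.0005, 0, 0, 0, 0, 0, 0, -0.0008, 0, 0, 0, 0, 0, 0])

```text
t: 25.98
tool_pos: [0.4929, 0.2058, 0.0295]
orientation: [-0.051, -3.136, 0.001]
force: [-12.4, 0.1, 7.8]
opening: 0.0005
gripper_force: 5.9
```

Request:
move_arm(deltas=[-0.0005, 0, 0, 0, 0, 0, 0, -0.0005, 0, 0, 0, 0, 0, 0])

```text
t: 26.22
tool_pos: [0.493, 0.2058, 0.0295]
orientation: [-0.051, -3.135, 0.001]
force: [-12.9, 0.9, 9.2]
opening: 0.0004
gripper_force: 6.7
```

```bash
python3 loc.py
```

```text
top screen [555.6 188.8] [9.2 6.7] 1.4465388059616089
  housing x of mid 28.100901722397104 y -15.644599132471717
side screen [540.9 205.3] [39.9 52.1] 85.54484558105469
  housing x of mid 12.8920155285937 y 0.3461297764141646
```

Request:
move_arm(deltas=[-0.0007, 0, 0, 0, 0, 0, 0, -0.0007, 0, 0, 0, 0, 0, 0])

```text
t: 26.58
tool_pos: [0.493, 0.2058, 0.0294]
orientation: [-0.051, -3.134, 0.001]
force: [-16.1, -0.7, 10.3]
opening: 0.0001
gripper_force: 8.1
```

The position no longer changes while the force rises to 16 N, so this is the hard stop. Back off straight and go up.

Request:
move_arm(deltas=[0.004, 0, 0, 0, 0, 0, 0, 0.015, 0, 0, 0, 0, 0, 0, 0.03, 0, 0, 0, 0, 0, 0, 0.05, 0, -0.02, 0, 0, 0, 0, 0.06, -0.05, -0.08, 0, 0, 0, 0, 0.06, -0.11, -0.12, 0, 0, 0, 0, 0.06, -0.16, -0.12, 0, 0, 0, 0, 0.06, -0.16, -0.12, 0, 0, 0, 0])

```text
t: 27.58
tool_pos: [0.4314, 0.045, 0.1514]
orientation: [0.058, 3.138, -0.001]
force: [0.5, 0.4, -0.2]
opening: 0.0005
gripper_force: 0.0
```

```bash
python3 loc.py
```

```text
top screen [538.3 205.3] [48.  40.6] 0.9206826090812683
  housing x of mid 10.297655022668526 y 0.24052398065310088
side screen [540.9 205.3] [39.9 52.2] 85.54484558105469
  housing x of mid 12.860579760885589 y 0.34752969383030036
```

View pics/c7.png

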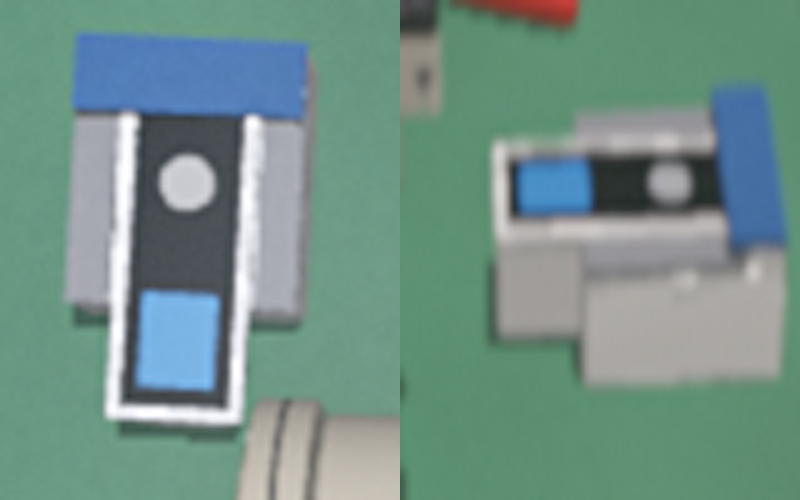

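The panel is home: its front is flush with the tongue, its centre is at housing x≈10.3 mm and y≈0.2 mm in the top view, and the robot is clear. I'll hand in.

```bash
python3 -c "
from plant import robot
print(robot.close_job())"
```

```text
the job is handed in; nothing more can be done
None
```

The panel is lying in the housing, pushed under the lip until the connector hit its hard stop, screen end outward and released; I handed the job in about 28 s into the run, but it returned no verdict.

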